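# Unclamp the finished blocks and pack them in the crate

### The arm

A 6-joint arm with a two-finger parallel gripper is mounted at the origin on the work surface. World frame = base frame: x ahead of the robot, y to its left, z up, the work surface at z = 0. Lengths are in m, angles in rad, forces in N, time in s.
With the tool pointing down it reaches from about 0.35 to 0.775 m from the base axis. Payload 7.3 kg.
Tool frame: the origin (TCP) lies midway between the tips of the shut fingers; the grasp point (between the pads) lies 19 mm behind it; z points along the fingers, y is the line along which they close (so a half turn about z gives the same grasp; the last joint's range is limited). The gripper opens to 92 mm and grips with 3 to 60 N. Pads are 19 mm wide; open, the fingers measure 130 mm over their backs; the gripper's body (75 mm by 190 mm) begins 47 mm behind the grasp point.
Start: joints at [1.013, 0.342, 1.524, -0, 1.275, -0.146], TCP at [0.21, 0.481, 0.227] pointing down, gripper open.
Joint ranges: [-2.53, 2.53], [-0.77, 2.02], [0.04, 2.7], [-1, 4.14], [0.28, 2.66], [-3.11, 3.11]. Speed limits (rad/s): [2.57, 2.57, 3.14, 3.14, 3.14, 3.14].

### API

Orientations are given as [roll, pitch, yaw] about the fixed x, y, z axes, in that order (R = Rz(yaw) Ry(pitch) Rx(roll)).
In Python, from plant import bot, telemetry, optics, order gives the robot as it stands. The module is installed in compiled form; this text tells all that it offers. Calls block until the motion is done:
- bot.reach(position, orientation): joint-space move of the TCP to a pose.
- bot.servo_line(position, rot=None, vel=0.15, until_force=None): straight line of the TCP; rot=None keeps the orientation; vel is the mean speed in m/s. With until_force (N) it stops when the force on the tool has changed by that much, and returns True; else False.
- bot.move_j(angles): joint-space move.
- bot.move_gripper(opening): opening from 0.0 (shut) to 1.0 (fully open); the grip force is fixed at half the most; returns when the fingers have stopped.
- bot.dwell(seconds).
- bot.ik(position, orientation): joint angles nearest the present ones, or None.
- telemetry.get_state(): the state.
- optics.get_image(name): name is "scene" or "top"; returns the picture (480x640x3 uint8, red, green, blue); there is no depth.
- optics.calibration(name): a dict with "mtx" (3x3 intrinsics, pixels), "position" and "orientation" of the camera in the world. Camera axes: x right, y down, z forward; pixel columns grow to the right and rows downward; lengths in m; the calibration is good to about 2 mm. A picture is of the moment at which its call begins. calibration takes no time and is no camera call.
A pose or a line that the arm cannot do raises bot.MotionError and nothing moves.
- order.hand_in(): hands the job in; it is judged then, once.
The state is a dict: "time": time; "q": joint angles; "joint_velocities": joint speeds; "joint_torque": joint torques, N m; "ee_pos": TCP position; "ee_rot": TCP orientation; "contact_force": force on the tool from outside, world axes, zero at the start; "ft_torque": the same for the moment, N m; "width": opening from 0.0 (shut) to 1.0 (fully open); "gripper_force": force on a finger pad.
Only numpy, scipy, OpenCV 4.12 (cv2) and the standard library are available. Lean on these libraries where they do the work, as an engineer would, in place of code of your own. Each camera call takes 0.05 s, during which the arm holds its last target. There are 200 camera calls.

### The job

Stray tools lie on the bench in front of the vise, in the way of its sliding jaw: first put every one of them in the blue tray. Then slide the jaw fully open by its red lug and leave it open, move every finished aluminium block from the vise into the plywood crate, shut the crate's lid completely, and only then swing the brass hasp down over the staple, flat against the crate's front. Leave the blue tin, the green bottle and the white jar where they stand.

Things in the scene. Friction and masses are not known exactly. Their poses are not given: they have to be found in the camera images.
- vise: Low blue bench vise, fixed, 230 mm wide (y). Origin on the bench midway between the closed jaws; the jaw on its -x side slides open along -x, with the tools lying in front of it. Blocks stand on the 8 mm bed. Jaw tops 45 mm up. Fixed jaw x +29 to +67 mm; closed sliding jaw x -29 to -61 mm, plus an 8 mm lip over the blocks' feet: they cannot be lifted until it is opened
- jaw (a joint): Opening of the sliding jaw in m: 0 clamped, 0.07 fully open; slides with about 4 N of friction and stays where it is left
- jaw_grip (a point): Centre of the top of the red lug on the sliding jaw, a 20 x 20 mm square post that stands 55 mm above the jaw's top (lug from 45 to 100 mm above the bench). Axes as the vise
- block_a: Finished aluminium block, 66 mm high, may be absent. Foot 56 (x) x 60 (y) x 14 mm high, above it a body 36 (x) x 60 (y) mm up to the top. Origin at the centre of the underside, z up. About 0.45 kg. At the start it stands in the vise, with its axes as the vise's
- block_b: Another finished block, the same as block_a, may be absent
- block_c: Another finished block, the same as block_a, may be absent
- file: Hand file lying on the bench, may be absent. Orange handle 80 x 26 x 22 mm from x = -70 to +10 mm, dark steel blade 22 mm wide, 6 mm thick on to x = +74 mm. Origin on the underside, z up as it lies
- pliers: Closed pliers lying flat, may be absent, 144 mm long, 16 mm high. Two red handles side by side, together 32 mm wide, from x = -72 to +20 mm; steel head, 28 mm wide then 16 mm, on to x = +72 mm. Origin on the underside, z up as it lies
- scraper: Scraper lying on the bench, may be absent. Yellow handle 95 x 28 x 24 mm from x = -71 to +23 mm, steel blade 44 mm wide, 4 mm thick on to x = +72 mm. Origin on the underside, z up as it lies
- tray: Blue open tray fixed to the bench, 280 (x) x 200 (y) x 28 mm high, walls and floor 5 mm. Origin at the centre of its underside. It stands to one side of the vise, left or right
- crate: Plywood crate fixed to the bench on the other side of the vise, outside 160 (x) x 250 (y) x 84 mm high without lid, walls and floor 6 mm. Origin at the centre of its underside; its front (staple, hasp) faces its -x, the lid is hinged along its +x upper rim
- lid (a joint): Angle of the crate's lid in rad: 0 shut, 1.57 upright, at most 1.95; the hinge is stiff (about 0.4 N m) so the lid stays where it is left. Lid 164 mm from hinge to front edge, 250 mm wide, 8 mm thick
- lid_hinge (a point): Centre of the lid's hinge line, on the crate's rear upper rim, 84 mm above the bench; the hinge line is the crate's y axis direction
- lid_edge (a point): Middle of the lid's front edge, on its outer (upper) face
- hasp (a joint): Angle of the brass hasp on the lid's front edge, relative to the lid, in rad: 0 hanging down along the crate's front over the staple (when the lid is shut), 1.57 sticking straight out in the plane of the lid, up to 2.6; a slightly stiff hinge (0.035 N m) that stays where it is left
- hasp_hinge (a point): Hinge of the hasp, middle of the lid's front edge, 88 mm above the bench when the lid is shut; hinge line along the crate's y
- hasp_tip (a point): Free end of the hasp, 52 mm from its hinge; the hasp is 28 mm wide and 4 mm thick, with a small outward lip at the end
- tin: Bystander: blue tin 68 mm across, 100 mm high, behind the vise. Origin at the centre of its underside
- oil: Bystander: green bottle 52 mm across, 130 mm high, behind the vise. Origin at the centre of its underside
- jar: Bystander: white jar with a red cap, 66 mm across, 60 mm high, behind the vise. Origin at the centre of its underside
Things that resemble listed ones, but are neither listed nor needed, are in the scene too. There is more than one size of the scraper; the one meant has the size given above. What is shaped like the block_b but turquoise is not meant.

How it is judged:
By the outcome, as a careful person would: the job done as asked, in the order asked, and still so for the second after the job is handed in, with the robot touching nothing.
Of file, pliers, scraper only 2 to 3 are there at a start; the rules pass over those that are not, and their reading is None.
Of block_a, block_b, block_c only 2 to 3 are there at a start; the rules pass over those that are not, and their reading is None.
At some moment in a run one of file, pliers, scraper may be knocked a few centimetres aside while the robot is not near it.
Once in a run the grip may slacken for a moment while it holds something.
It also fails if it takes over 210 s, if anything falls off the work surface, if the arm or the gripper's body presses on something with over 40 N, if the wrist force passes 120 N, or if a joint passes its speed limit or range.

## Working session

There is one attempt and no reset: what is moved stays moved. The work goes in short steps, each a Python script; the robot and the scene stay as the last script left them, time stands still between calls to the robot, and variables do not carry over. Pictures are saved under pics/ and viewed, at most 16 in all, crops included, and the job is handed in when it is done.

```bash
mkdir -p pics; ls
python3 - <<'E'
from plant import bot, telemetry, optics, order
import cv2
for n in("scene","top"):
    cv2.imwrite(f"pics/{n}0.png",optics.get_image(n)[:,:,::-1]); print(n,optics.calibration(n))
print(telemetry.get_state())
E
```

```text
pics
scene {'mtx': array([[499.25969226,   0.        , 321.70942443],
       [  0.        , 499.25969226, 232.10732282],
       [  0.        ,   0.        ,   1.        ]]), 'position': array([ 1.0823742 , -0.46434674,  0.88079311]), 'orientation': array([-2.42318443e+00, -2.69254057e-04,  8.64261346e-01])}
top {'mtx': array([[537.96550371,   0.        , 323.44154709],
       [  0.        , 537.96550371, 239.06279605],
       [  0.        ,   0.        ,   1.        ]]), 'position': array([0.3573902 , 0.01748436, 1.31737145]), 'orientation': array([-2.99039652, -0.00498527, -1.55621938])}
{'time': 0.1, 'q': array([ 1.01300897e+00,  3.42676366e-01,  1.52490270e+00,  3.90873292e-05,
        1.27538290e+00, -1.45998818e-01]), 'joint_velocities': array([ 0.00294967, -0.00201634, -0.00309937, -0.00039287, -0.00107352,
        0.00042519]), 'joint_torque': array([ 2.17146473e-03, -4.32002234e+01, -2.44694853e+01,  7.20640831e-02,
        5.25735423e-02, -1.76529170e-06]), 'ee_pos': array([0.20991285, 0.48082938, 0.22610891]), 'ee_rot': array([-3.14024335e+00, -2.36188714e-04,  2.72979255e+00]), 'contact_force': array([ 0.05241781, -0.53645498, -0.95426993]), 'ft_torque': array([ 0.03870473, -0.01334267,  0.04724946]), 'gripper_force': 0.0, 'width': 0.9975492117180373}
```

View pics/scene0.png

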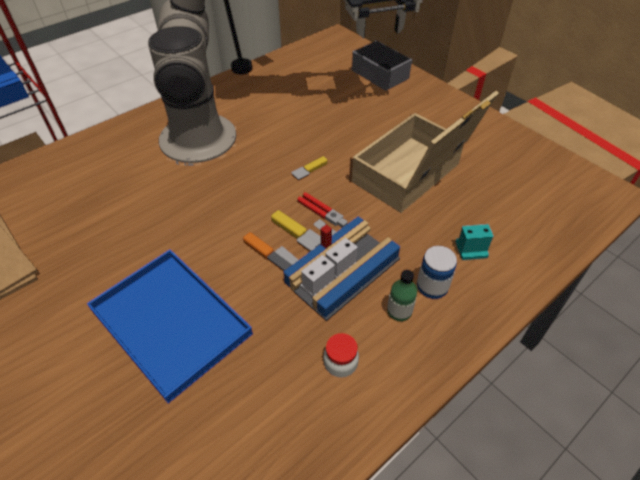

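View pics/top0.png

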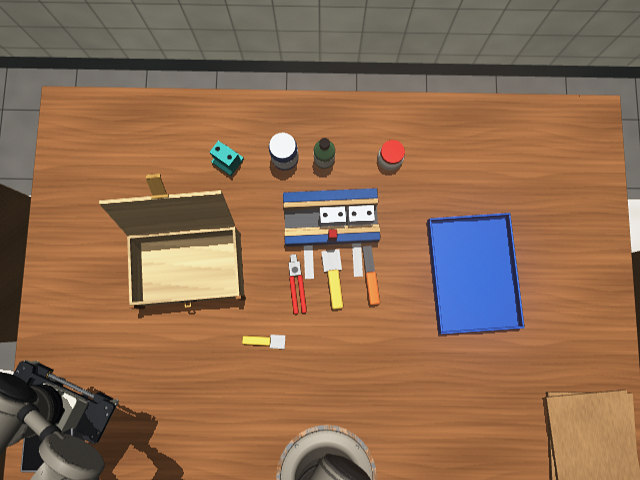

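The top view shows the pliers (295,285), a large yellow scraper (333,280), the file (371,275) and a smaller yellow scraper (265,341). Two blocks stand in the vise at (333,214) and (361,213), the crate is at (187,267) and the tray at (475,273). The turquoise lookalike at (227,157) is ignored. The larger scraper by the vise fits the 144 mm length, which I'll check in one crop and with measured lengths.

```bash
cat > h.py <<'E'
from plant import bot, telemetry, optics, order
import numpy as np, cv2
from scipy.spatial.transform import Rotation as Ro
CAL={n:optics.calibration(n) for n in("scene","top")}
def ray(n,p):
    c=CAL[n]; d=Ro.from_euler('xyz',c['orientation']).apply(np.linalg.solve(c['mtx'],[p[0],p[1],1.]))
    return c['position'],d
def onz(n,p,z):
    o,d=ray(n,p); return o+d*(z-o[2])/d[2]
def tri(pt,ps):
    o1,d1=ray('top',pt); o2,d2=ray('scene',ps)
    s=np.linalg.lstsq(np.c_[d1,-d2],o2-o1,rcond=None)[0]
    a,b=o1+s[0]*d1,o2+s[1]*d2; return (a+b)/2,np.linalg.norm(a-b)
def grab(n,name=None):
    im=optics.get_image(n)[:,:,::-1].copy()
    if name: cv2.imwrite(f"pics/{name}.png",im)
    return im
def mask(im,col):
    h=cv2.cvtColor(im,cv2.COLOR_BGR2HSV)
    R={'red':((0,170,70),(4,255,255)),'orange':((6,200,120),(14,255,255)),'yellow':((22,170,110),(32,255,255)),'blue':((105,150,60),(120,255,255))}[col]
    return cv2.inRange(h,*R)
def blobs(m,amin=20):
    n,l,st,c=cv2.connectedComponentsWithStats(m)
    out=[]
    for i in range(1,n):
        if st[i,4]>=amin:
            pts=np.argwhere(l==i)[:,::-1].astype(np.float32)
            out.append((c[i].round(1),st[i,4],pts))
    return out
E
python3 - <<'E'
from h import *
a=cv2.imread('pics/top0.png');b=cv2.imread('pics/scene0.png')
cv2.imwrite('pics/c1.png',cv2.resize(a[180:350,230:390],None,fx=3.5,fy=3.5,interpolation=cv2.INTER_CUBIC))
cv2.imwrite('pics/c2.png',cv2.resize(b[180:320,230:410],None,fx=4.2,fy=4.2,interpolation=cv2.INTER_CUBIC))
for n,im in(('top',a),('scene',b)):
  for c in('red','orange','yellow','blue'):
    for q in blobs(mask(im,c)):
      r=cv2.minAreaRect(q[2]); print(n,c,q[0],q[1],np.round(cv2.boxPoints(r)).tolist() , [onz(n,p,.012)[:2].round(3).tolist() for p in cv2.boxPoints(r)] if c!='blue' else '')
E
```

```text
top red [392.3 151.2] 440 [[381.0, 140.0], [404.0, 140.0], [404.0, 162.0], [381.0, 162.0]] [[0.812, -0.128], [0.813, -0.186], [0.755, -0.186], [0.754, -0.128]]
top red [332.4 233.1] 58 [[329.0, 230.0], [336.0, 230.0], [336.0, 237.0], [329.0, 237.0]] [[0.579, 0.001], [0.579, -0.017], [0.562, -0.017], [0.562, 0.0]]
top red [301.6 293.5] 178 [[297.0, 275.0], [302.0, 275.0], [306.0, 312.0], [302.0, 312.0]] [[0.467, 0.077], [0.468, 0.066], [0.379, 0.053], [0.377, 0.064]]
top red [293.4 294.7] 178 [[289.0, 276.0], [294.0, 276.0], [298.0, 313.0], [293.0, 313.0]] [[0.464, 0.096], [0.466, 0.085], [0.376, 0.073], [0.374, 0.084]]
top blue [310.2 195.8] 465 [[283.0, 193.0], [355.0, 189.0], [355.0, 198.0], [283.0, 202.0]] 
top blue [474.2 274.9] 8843 [[429.0, 219.0], [512.0, 210.0], [524.0, 327.0], [441.0, 336.0]] 
top blue [304.1 238.6] 270 [[285.0, 236.0], [327.0, 234.0], [327.0, 241.0], [285.0, 243.0]] 
scene red [3.1 7. ] 38 [[-2.0, 1.0], [1.0, -1.0], [8.0, 14.0], [5.0, 15.0]] [[-1.218, -0.151], [-1.223, -0.139], [-1.079, -0.161], [-1.076, -0.172]]
scene red [16.2 33.9] 75 [[6.0, 17.0], [10.0
[... 1709 characters left out ...]
. ] 359 [[270.0, 217.0], [276.0, 209.0], [306.0, 229.0], [300.0, 237.0]] [[0.39, -0.033], [0.377, -0.006], [0.473, 0.008], [0.485, -0.018]]
scene blue [ 9.3 85.2] 753 [[0.0, 105.0], [0.0, 56.0], [27.0, 56.0], [27.0, 105.0]] 
scene blue [345.9 228.8] 141 [[331.0, 237.0], [357.0, 217.0], [360.0, 220.0], [333.0, 241.0]] 
scene blue [358.1 277.9] 1388 [[316.0, 303.0], [393.0, 240.0], [403.0, 253.0], [326.0, 315.0]] 
scene blue [302.8 260.8] 224 [[283.0, 272.0], [320.0, 244.0], [323.0, 248.0], [287.0, 276.0]] 
scene blue [169.9 323.1] 12699 [[87.0, 304.0], [173.0, 234.0], [253.0, 331.0], [168.0, 402.0]] 
scene blue [439.  272.7] 136 [[421.0, 274.0], [424.0, 263.0], [452.0, 270.0], [450.0, 281.0]]
```

View pics/c1.png

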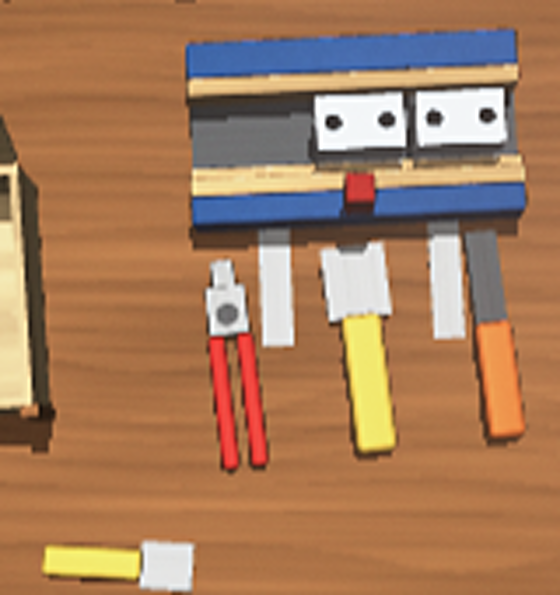

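View pics/c2.png

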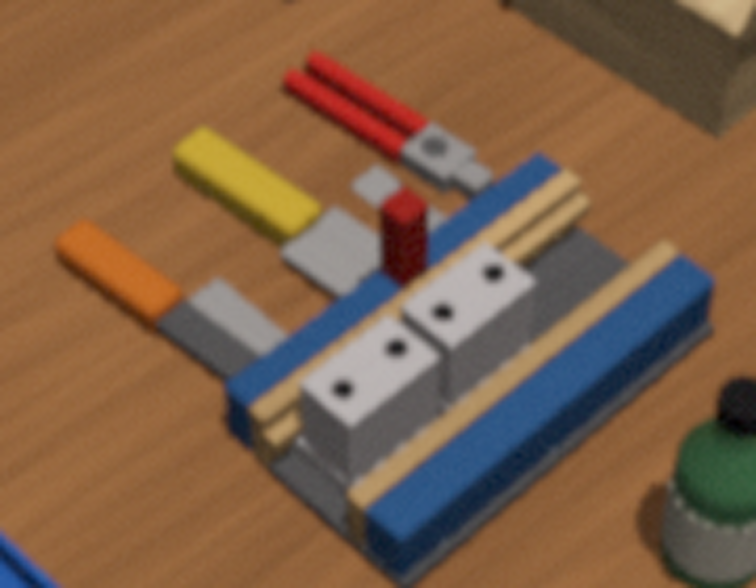

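The crop settles it. The full-size scraper at top (335,280) is about 145 mm long, while the one at (265,341) is only about 100 mm, so I'll leave that one. The pale strips at (309,262) and (357,261) are the vise's slide rails. The third block is absent. Next I measure the crate, vise and tools.

Run:
```python
from h import *
a=cv2.imread('pics/top0.png');b=cv2.imread('pics/scene0.png')
u=cv2.resize(a[165:315,90:255],None,fx=4,fy=4,interpolation=cv2.INTER_CUBIC)[:590,:]
v=cv2.resize(b[85:215,340:505],None,fx=4.5,fy=4.5,interpolation=cv2.INTER_CUBIC)
cv2.imwrite('pics/c3.png',u);cv2.imwrite('pics/c4.png',v)
r='top'
T,e=tri((332.4,233.1),(326,229)); print('lug top',T,e)
# block tops: white
for n,im,x0,y0,x1,y1 in(('top',a,315,200,380,228),('scene',b,295,235,362,300)):
    h=cv2.cvtColor(im,cv2.COLOR_BGR2HSV); m=cv2.inRange(h,(0,0,165),(180,40,255)); mm=np.zeros_like(m); mm[y0:y1,x0:x1]=m[y0:y1,x0:x1]
    for q in blobs(mm,60):
        print(n,'white',q[0],q[1],cv2.boxPoints(cv2.minAreaRect(q[2])).round(1).tolist(), onz(n,q[0],.074).round(4))
h=cv2.cvtColor(a,cv2.COLOR_BGR2HSV)
for lo,hi,nm in(((5,130,60),(12,255,255),'or'),((22,130,90),(33,255,255),'ye')):
    for q in blobs(cv2.inRange(h,lo,hi),60):
        if q[1]<900 and 240<q[0][0]<400 and 240<q[0][1]<360: print(nm,q[0],q[1],[onz('top',p,.02)[:2].round(3).tolist() for p in cv2.boxPoints(cv2.minAreaRect(q[2]))])
for p in((429,219),(512,210),(524,327),(441,336)): print('tray',onz('top',p,.028).round(3))
for p in((90,304),(173,236),(250,331),(168,395)): print('trayS',onz('scene',p,.028).round(3))
print('bottle',onz('top',(323,143),.13),onz('top',(325,157),.1),'tin',onz('top',(283,145),.1))
```

```text
lug top [ 0.55840661 -0.0058172   0.09426644] 0.0012771401536971548
top white [361.3 212.9] 351 [[348.3999938964844, 205.8000030517578], [373.5, 204.6999969482422], [374.20001220703125, 219.89999389648438], [349.0, 221.0]] [ 0.6106 -0.0742  0.074 ]
top white [332.4 214.3] 349 [[320.0, 207.0], [345.0, 207.0], [345.0, 222.0], [320.0, 222.0]] [ 0.6062 -0.0062  0.074 ]
scene white [341.1 249.5] 292 [[326.20001220703125, 251.89999389648438], [347.3999938964844, 235.89999389648438], [356.0, 247.3000030517578], [334.70001220703125, 263.20001220703125]] [ 0.6088 -0.0068  0.074 ]
scene white [317.4 267.6] 320 [[301.6000061035156, 270.5], [323.79998779296875, 253.39999389648438], [332.79998779296875, 265.1000061035156], [310.6000061035156, 282.20001220703125]] [ 0.6128 -0.0747  0.074 ]
or [294.  248.9] 72 [[0.525, 0.11], [0.538, 0.109], [0.535, 0.062], [0.523, 0.063]]
ye [335.  288.8] 408 [[0.478, 0.003], [0.482, -0.022], [0.392, -0.034], [0.388, -0.009]]
ye [255.9 340.2] 217 [[0.32, 0.204], [0.32, 0.14], [0.302, 0.139], [0.301, 0.203]]
tray [ 0.607 -0.243  0.028]
tray [ 0.633 -0.447  0.028]
tray [ 0.35  -0.464  0.028]
tray [ 0.327 -0.267  0.028]
trayS [ 0.359 -0.46   0.028]
trayS [ 0.307 -0.243  0.028]
trayS [ 0.619 -0.251  0.028]
trayS [ 0.63  -0.435  0.028]
bottle [0.76134303 0.01846665 0.13      ] [0.73751255 0.0133034  0.1       ] tin [0.76513083 0.11243979 0.1       ]
```

View pics/c3.png

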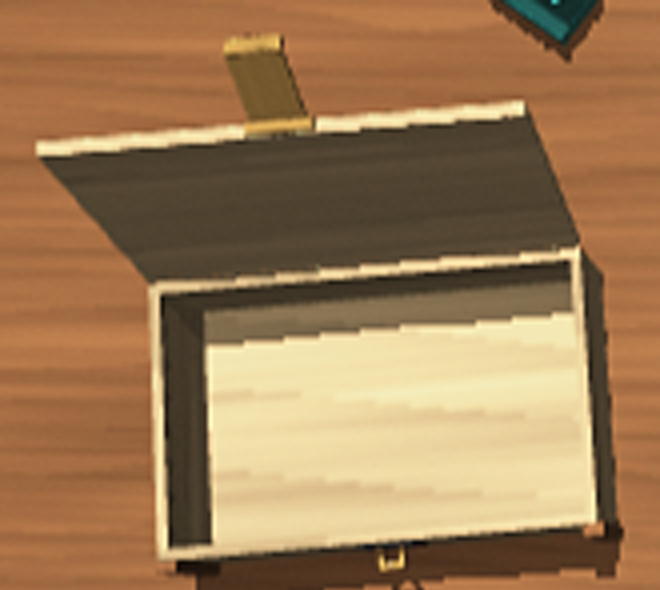

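View pics/c4.png

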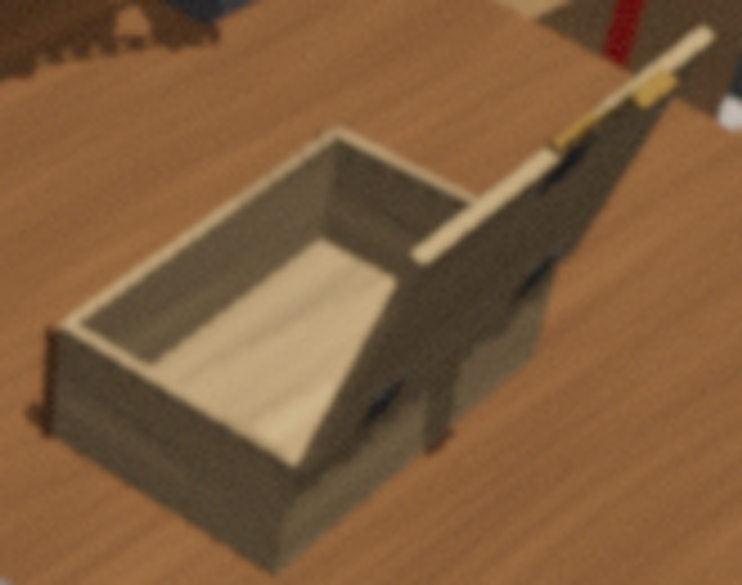

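The open lid's edge runs from top-view (99,202) to (221,191). The hasp tip is at (153,175) and the staple at (188,304). The rim corners at (127,236), (235,227), (241,297) and (130,305) give the crate pose.

Run:
```python
from h import *
np.set_printoptions(precision=4,suppress=True)
R=[onz('top',p,.084) for p in((127.5,236.2),(235,227),(240.8,297.5),(130,305))]
print(np.array(R),'mean',np.mean(R,0))
print('front corners tri',tri((240.8,297.5),(354.4,157.2)),tri((130,305),(415.1,113.4)))
print('lid edge -y,+y',tri((221.2,191.2),(432.2,142.3)),tri((99.5,202),(497.8,92.1)))
print('hasp hinge,tip',tri((160,196),(467,115)),tri((153.2,175.5),(485.5,105)))
print('blk tops',tri((361.3,212.9),(317.4,267.6)),tri((332.4,214.3),(341.1,249.5)))
print('lug z.1',onz('top',(332.4,233.1),.1),onz('scene',(325,227.5),.1))
print('scr handle ends tri',tri((333.4,270.3),(303,233)),tri((338,308.6),(273,213)))
print('file',[onz('top',p,.02) for p in((371.4,272),(374.9,305.1))], 'scene',[onz('scene',p,.02) for p in((269.5,253),(245.5,235.5))])
print('file blade tip',onz('top',(230+480/3.5,180+232/3.5),.006))
print('pliers', [onz('top',p,.014) for p in((230+231/3.5,180+338/3.5),(297.5,312.5),(230+222/3.5,180+264/3.5))])
```

```text
[[0.5451 0.4681 0.084 ]
 [0.5706 0.2201 0.084 ]
 [0.4077 0.2005 0.084 ]
 [0.3871 0.4514 0.084 ]] mean [0.4776 0.335  0.084 ]
front corners tri (array([0.4117, 0.2061, 0.0779]), np.float64(0.011951359232956186)) (array([0.3888, 0.4551, 0.0793]), np.float64(0.0049303602575865415))
lid edge -y,+y (array([0.6179, 0.2259, 0.2401]), np.float64(0.000488818238501517)) (array([0.5929, 0.4753, 0.2381]), np.float64(0.0036458966720856792))
hasp hinge,tip (array([0.6058, 0.3505, 0.2416]), np.float64(0.0012823163592569718)) (array([0.6383, 0.3545, 0.2818]), np.float64(0.0025661698745372465))
blk tops (array([ 0.6113, -0.0741,  0.0718]), np.float64(0.0008620851741777682)) (array([ 0.607 , -0.0058,  0.0714]), np.float64(0.0010892300106997664))
lug z.1 [ 0.5571 -0.0062  0.1   ] [ 0.558  -0.0075  0.1   ]
scr handle ends tri (array([ 0.4807, -0.0097,  0.0162]), np.float64(0.004172965391014843)) (array([ 0.3875, -0.0233,  0.0177]), np.float64(0.0003234816647469301))
file [array([ 0.4764, -0.1032,  0.02  ]), array([ 0.397 , -0.1117,  0.02  ])] scene [array([ 0.4819, -0.1032,  0.02  ]), array([ 0.4053, -0.1143,  0.02  ])]
file blade tip [ 0.5409 -0.094   0.006 ]
pliers [array([0.4631, 0.0791, 0.014 ]), array([0.3768, 0.0735, 0.014 ]), array([0.5146, 0.0865, 0.014 ])]
```

```bash
cat >> h.py <<'E'
np.set_printoptions(precision=4,suppress=True)
TRAY=np.array([.479,-.353]);TY=.086
CR=np.array([.478,.335]);CY=.09
VY=.062
def down(yaw): return [np.pi,0,yaw]
def rot2(a): return np.array([[np.cos(a),-np.sin(a)],[np.sin(a),np.cos(a)]])
def yawfix(xyz,yaw):
    "equivalent yaw (mod pi) with least last-joint angle"
    best=None
    for k in(-1,0,1,2):
        y=(yaw+k*np.pi+np.pi)%(2*np.pi)-np.pi
        q=bot.ik(xyz,down(y))
        if q is not None and (best is None or abs(q[5])<best[0]-1e-3): best=(abs(q[5]),y)
    return best[1]
def S(): return telemetry.get_state()
DEF={'file':((5,150,80),(14,255,255),-.030,.020),'scraper':((22,130,90),(33,255,255),-.024,.020),'pliers':((0,170,70),(4,255,255),-.026,.014)}
def find(name,im):
    lo,hi,off,z=DEF[name]
    m=cv2.inRange(cv2.cvtColor(im,cv2.COLOR_BGR2HSV),lo,hi)
    P=[]
    for c,a,pts in blobs(m,100):
        w=onz('top',c,z)
        if a<700 and .33<w[0]<.52 and -.2<w[1]<.2: P.append(pts)
    P=np.array([onz('top',p,z)[:2] for p in np.vstack(P)])
    c=P.mean(0); v=np.linalg.svd(P-c)[2][0]; v*=np.sign(v[0])
    ext=np.ptp((P-c)@v)
    return c-off*v,np.arctan2(v[1],v[0]),ext
def pick(xy,yaw,z,opening,zhi=.16):
    y=yawfix([*xy,z],yaw); bot.move_gripper(opening)
    bot.reach([*xy,zhi],down(y)); bot.servo_line([*xy,z],vel=.12,until_force=15)
    bot.move_gripper(0); s=S(); print('grip w',s['width'],s['gripper_force'],'z',s['ee_pos'][2])
    bot.servo_line([*xy,zhi],vel=.15); s=S(); print('lift w',s['width'],s['gripper_force'],'t',s['time'])
    return y
def place(xy,yaw,z,opening,zhi=.16):
    y=yawfix([*xy,z],yaw)
    bot.reach([*xy,zhi],down(y)); print('carried w',S()['width']); bot.servo_line([*xy,z],vel=.12,until_force=15)
    print('place z',S()['ee_pos'][2]); bot.move_gripper(opening); bot.servo_line([*xy,zhi],vel=.2); print('t',S()['time'])
E
cat > tool.py <<'E'
import sys
from h import *
name,slot,dx=sys.argv[1],float(sys.argv[2]),float(sys.argv[3])
o,yaw,ext=find(name,grab('top')); print(name,o,yaw,ext)
g=o+rot2(yaw)@[dx,0]
pick(g,yaw,.004,.58)
t=TRAY+rot2(TY)@[slot,dx]   # tool x axis along tray +y or -y; dx shifts little
place(t,TY+np.pi/2,.0095,.6)
cv2.imwrite(f'pics/after_{name}.png',grab('top'))
E
python3 - <<'E'
from h import *
im=cv2.imread('pics/top0.png')
for n in DEF:
    o,y,e=find(n,im); print(n,o,y,e,yawfix([*o,.004],y),bot.ik([*o,.004],down(yawfix([*o,.004],y))))
for s in(-.085,0,.085):
    t=TRAY+rot2(TY)@[s,0]; y=yawfix([*t,.01],TY+np.pi/2); print(t,y,bot.ik([*t,.01],down(y)))
E
```

```text
file [ 0.4665 -0.1022] 0.11448567152209989 0.0804215747394034 0.11448567152209987 [-0.3765  0.5699  1.9048 -0.      0.667   1.0799]
scraper [ 0.4585 -0.0122] 0.13916109238685642 0.09104329177197788 0.13916109238685648 [-0.194   0.5483  1.9563 -0.      0.637   1.2376]
pliers [0.4467 0.078 ] 0.1376698321470065 0.0904149208012488 0.13766983214700668 [ 0.0036  0.5424  1.9704 -0.      0.6287  1.4368]
[ 0.3943 -0.3603] 1.6567963267948969 [-0.8839  0.6277  1.7423  0.      0.7716 -0.9699]
[ 0.479 -0.353] 1.6567963267948969 [-0.7639  0.7076  1.5608  0.      0.8732 -0.8499]
[ 0.5637 -0.3457] 1.6567963267948969 [-0.6659  0.8032  1.3455  0.      0.9929 -0.7519]
```

```bash
python3 tool.py file .085 -.02
```

```text
file [ 0.4658 -0.1029] 0.08711744659806765 0.08760113371601193
grip w 0.28071760677945273 29.444169402122498 z 0.004156452754996303
lift w 0.283017914562758 29.47189450263977 t 6.4083
carried w 0.28430451077649316
place z 0.010141567406322088
t 11.0333
```

View pics/after_file.png

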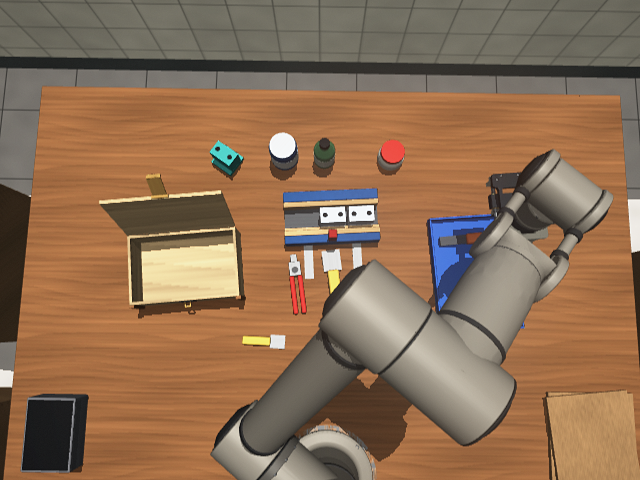

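The file is in the tray at about (460,240). The arm hides the scraper, so I swing the base aside before each look.

```bash
sed -i "s/^o,yaw,ext=/q=S()['q'].copy(); q[0]=-1.35; bot.move_j(q)\no,yaw,ext=/" tool.py; python3 tool.py scraper 0 -.02 && python3 tool.py pliers -.085 -.006
python3 - <<'E'
from h import *
q=S()['q'].copy(); q[0]=-1.35; bot.move_j(q); grab('top','t3'); grab('scene','s3'); print(S()['time'])
E
```

```text
scraper [ 0.4583 -0.0123] 0.13639620836841485 0.09106173941586962
grip w 0.3004738570655214 29.99976485967636 z 0.00416700185535766
lift w 0.302265668604203 29.998988807201385 t 18.525
carried w 0.3023310729733655
place z 0.010018107523672326
t 23.3083
pliers [0.4465 0.0781] 0.13682765326286775 0.0904257935724021
grip w 0.3465554846545589 29.99537318944931 z 0.0042266406961730466
lift w 0.342351794700356 29.991758465766907 t 30.525
carried w 0.34648661665662306
place z 0.009262732728508933
t 35.3667
36.4833
```

View pics/t3.png

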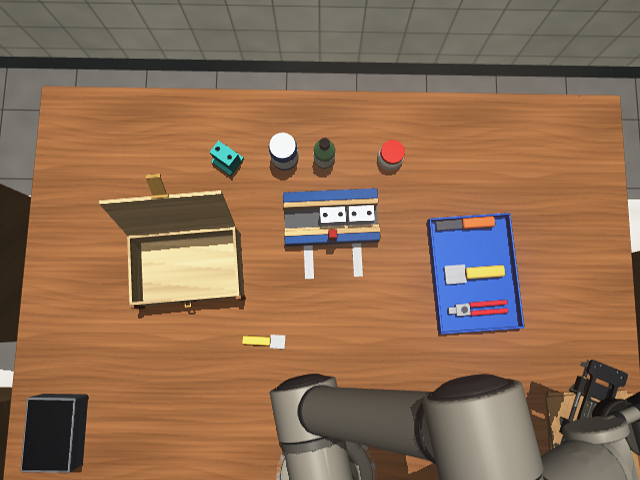

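All three tools are in the tray. The file has since been shifted to (465,224), against the rear wall but still inside. Now I open the jaw.

Run:
```python
from h import *
L=np.array([.5575,-.0065]); z=.068
ax=rot2(VY)@[-1,0]
y=yawfix([*L,z],VY); print(y,bot.ik([*(L+ax*.075),z],down(y)))
bot.move_gripper(.5)
bot.reach([*L,.2],down(y)); bot.servo_line([*L,z],vel=.12,until_force=15); print(S()['ee_pos'])
bot.move_gripper(0); s=S(); print('w',s['width'],s['gripper_force'],s['contact_force'])
for i in range(2):
    p=S()['ee_pos'][:2]; d=.073-(p-L)@ax
    hit=bot.servo_line([*(L+ax*.073),z],vel=.05,until_force=22); s=S(); print(hit,(s['ee_pos'][:2]-L)@ax,s['contact_force'],s['width'])
    if hit: break
bot.move_gripper(.5); p=S()['ee_pos']; bot.servo_line([p[0],p[1],.2],vel=.15)
q=S()['q'].copy(); q[0]=-1.35; bot.move_j(q); a=grab('top','t4'); b=grab('scene','s4'); print(S()['time'])
for n,im,z in(('top',a,.1),('scene',b,.1)):
    for q in blobs(mask(im,'red'),30):
        w=onz(n,q[0],z)
        if .4<w[0]<.6 and abs(w[1])<.05: print(n,q[0],q[1],w)
A=cv2.resize(a[170:300,260:400],None,fx=3,fy=3);B=cv2.resize(b[180:310,250:400],None,fx=3,fy=3)
cv2.imwrite('pics/c5.png',np.hstack([A[:390,:390],B[:390,:400]]))
```

```text
0.06199999999999983 [-0.182   0.4644  1.8429 -0.      0.8343  1.3268]
[ 0.558  -0.0066  0.0687]
w 0.2110696680542484 30.000321865081787 [0.4053 1.5372 3.1001]
False 0.0699047371851574 [11.8568  5.8346 -6.484 ] 0.21897912544088924
False 0.06992735869549357 [10.7486  5.1445 -7.4383] 0.21659381634287858
46.4667
top [333.9 263.5] 67 [ 0.4871 -0.0105  0.1   ]
scene [304.1 216.7] 117 [ 0.5057 -0.0213  0.1   ]
```

View pics/c5.png

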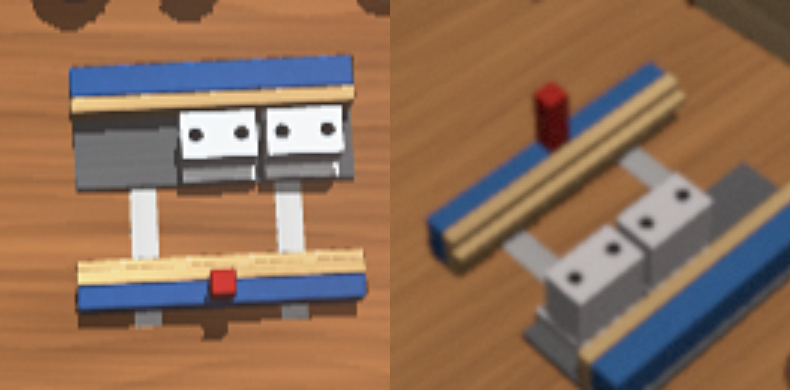

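The lug moved exactly 70 mm, from x 0.557 to 0.487, so the jaw is fully open. Both blocks still stand on the bed. Now I move them to the crate.

```bash
cat > blk.py <<'E'
from h import *
a=cv2.imread('pics/t4.png');b=cv2.imread('pics/s4.png')
W={}
for n,im,box in(('top',a,(315,195,380,230)),('scene',b,(295,230,365,300))):
    m=cv2.inRange(cv2.cvtColor(im,cv2.COLOR_BGR2HSV),(0,0,165),(180,40,255)); mm=np.zeros_like(m); x0,y0,x1,y1=box; mm[y0:y1,x0:x1]=m[y0:y1,x0:x1]
    W[n]=sorted([(onz(n,q[0],.074)[1],q[0]) for q in blobs(mm,150)],key=lambda t:-t[0])
B=[tri(t[1],s[1])[0] for t,s in zip(W['top'],W['scene'])]
E
python3 - <<'E'
from blk import *
print(np.array(B))
yv=yawfix([*B[0][:2],.05],VY)
for cy in(.06,-.06):
    t=CR+rot2(CY)@[-.005,cy]; y=yawfix([*t,.05],CY+np.pi/2); print(t,y,bot.ik([*t,.2],down(y)),bot.ik([*t,.05],down(y)))
for p in B: print(yv,bot.ik([*p[:2],.05],down(VY+np.pi/2)),bot.ik([*p[:2],.05],down(VY-np.pi/2)))
print(bot.ik([*B[0][:2],.2],down(VY-np.pi/2)))
E
```

```text
[[ 0.6069 -0.0059  0.0717]
 [ 0.6111 -0.0742  0.0715]]
[0.4676 0.3943] 1.6607963267948964 [ 0.5753  0.5221  1.3117 -0.      1.3078  0.4853] [ 0.5753  0.6768  1.4828 -0.      0.9821  0.4853]
[0.4784 0.2748] 1.6607963267948964 [ 0.3824  0.4128  1.4923 -0.      1.2364  0.2924] [ 0.3824  0.5892  1.6646 -0.      0.8878  0.2924]
0.06199999999999983 [-0.1359  0.6696  1.4976 -0.      0.9743 -0.1979] [-0.1359  0.6696  1.4976 -0.      0.9743  2.9437]
0.06199999999999983 [-0.2452  0.6827  1.4702  0.      0.9886 -0.3072] [-0.2452  0.6827  1.4702 -0.      0.9886  2.8344]
[-0.1359  0.5133  1.3267 -0.      1.3016  2.9437]
```

Run:
```python
from blk import *
def mv(i,cy):
    p=B[i][:2]
    pick(p,VY+np.pi/2,.051,.65,zhi=.2)
    t=CR+rot2(CY)@[-.005,cy]
    place(t,CY,.050,.58,zhi=.2)
mv(0,.06)
q=S()['q'].copy(); q[0]=-1.0; bot.move_j(q); a=grab('top','t5'); b=grab('scene','s5')
A=cv2.resize(a[140:310,90:390],None,fx=1.33,fy=1.33);Bb=cv2.resize(b[80:310,250:510],None,fx=1.5,fy=1.5)
h=min(A.shape[0],Bb.shape[0]); cv2.imwrite('pics/c6.png',np.hstack([A[:h],Bb[:h]]))
```

```text
grip w 0.3914659630750443 29.998770654201508 z 0.05123357909129472
lift w 0.38855648521224184 29.99692440032959 t 52.2
carried w 0.4339012834321968
place z 0.055867089018213856
t 56.2417
```

View pics/c6.png

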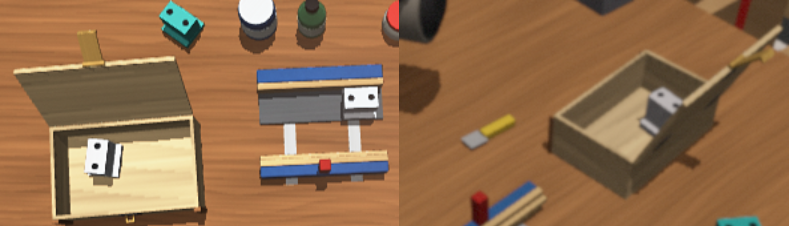

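The grip slackened during the carry (width 0.39→0.43), but the block stands upright in the crate at (103,157) in the crop, slightly turned. Next, the second block.

Run:
```python
from blk import *
p=B[1][:2]
pick(p,VY+np.pi/2,.051,.65,zhi=.2)
t=CR+rot2(CY)@[-.005,-.065]
place(t,CY,.050,.58,zhi=.2)
q=S()['q'].copy(); q[0]=-1.0; bot.move_j(q); a=grab('top','t6'); b=grab('scene','s6')
A=cv2.resize(a[190:310,110:250],None,fx=2.8,fy=2.8);Bb=cv2.resize(b[80:210,340:510],None,fx=2.3,fy=2.3)
h=min(A.shape[0],Bb.shape[0]); cv2.imwrite('pics/c7.png',np.hstack([A[:h],Bb[:h]]))
```

```text
grip w 0.3896080978401721 29.99930441379547 z 0.051244888476361675
lift w 0.390085013278198 29.997534155845642 t 64.4667
carried w 0.38799995590491737
place z 0.05069104478801302
t 68.675
```

View pics/c7.png

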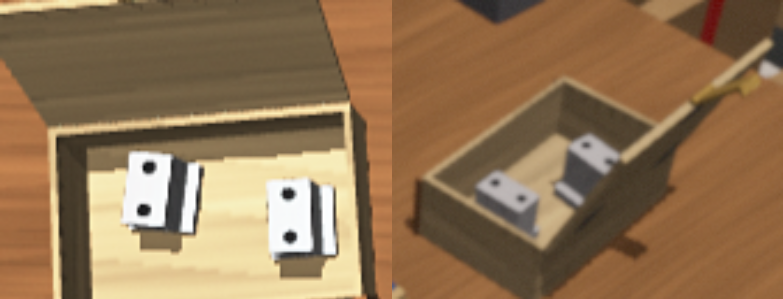

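Both blocks stand upright inside the crate, below the rim. Now I shut the lid, pushing from behind at the -y side of the hasp.

```bash
cat >> h.py <<'E'
def cw(lx,ly,z): return [*(CR+rot2(CY)@[lx,ly]),z]
E
cat > lid.py <<'E'
from h import *
LY=-.055
W=[]
for th in np.linspace(1.87,0,16):
    s,c=np.sin(th),np.cos(th)
    if th>1.57: W.append(cw(.08-.164*c+.008*s+.007,LY,.084+.14*s))
    else: W.append(cw(.08-.15*c+(.008+.0095*s-.004)*s,LY,.084+.15*s+(.008+.0095*s-.004)*c))
A=[cw(.185,LY,.32),cw(.185,LY,.222)]
E
python3 - <<'E'
from lid import *
y=yawfix(A[0],CY) if bot.ik(A[0],down(CY)) is not None else CY
print(y)
for p in A+W: print(np.array(p),bot.ik(p,down(y)))
E
```

```text
-3.0515926535897933
[0.6672 0.2969 0.32  ] [ 0.3138  0.7543  0.5734  0.      1.814  -1.347 ]
[0.6672 0.2969 0.222 ] [ 0.3138  0.7559  0.8271  0.      1.5586 -1.347 ]
[0.6253 0.2931 0.2178] [ 0.3274  0.6676  1.0042  0.      1.4698 -1.3334]
[0.6058 0.2913 0.2219] [ 0.3343  0.6267  1.0677  0.      1.4472 -1.3265]
[0.5857 0.2895 0.2238] [ 0.3419  0.587   1.133   0.      1.4215 -1.3189]
[0.5648 0.2876 0.2346] [ 0.3501  0.5421  1.1818  0.      1.4177 -1.3106]
[0.546  0.2859 0.2337] [ 0.3581  0.5082  1.2416  0.      1.3917 -1.3027]
[0.5273 0.2842 0.2303] [ 0.3665  0.4771  1.3025  0.      1.362  -1.2943]
[0.5091 0.2826 0.2246] [ 0.3751  0.4493  1.3638  0.      1.3286 -1.2856]
[0.4916 0.281  0.2165] [ 0.384   0.4256  1.4245  0.      1.2915 -1.2768]
[0.4752 0.2795 0.2062] [ 0.3927  0.4068  1.484   0.      1.2508 -1.2681]
[0.4602 0.2782 0.1937] [ 0.4011  0.3936  1.5413  0.      1.2067 -1.2597]
[0.4469 0.277  0.1793] [ 0.409   0.3865  1.5956  0.      1.1595 -1.2518]
[0.4355 0.2759 0.1632] [ 0.416   0.386   1.6458  0.      1.1097 -1.2448]
[0.4263 0.2751 0.1458] [ 0.422   0.3925  1.6912  0.      1.0579 -1.2388]
[0.4194 0.2745 0.1272] [ 0.4265  0.4059  1.7307  0.      1.0051 -1.2343]
[0.415  0.2741 0.1078] [ 0.4294  0.426   1.7634  0.      0.9523 -1.2313]
[0.4132 0.2739 0.088 ] [ 0.4307  0.4522  1.7885  0.      0.9009 -1.2301]
```

Run:
```python
from lid import *
y=-3.0516
bot.move_gripper(0)
p=S()['ee_pos']; bot.servo_line([p[0],p[1],.32],vel=.2)
bot.reach(A[0],down(y)); bot.servo_line(A[1],vel=.15)
for i,p in enumerate(W):
    hit=bot.servo_line(p,vel=.07,until_force=30); s=S(); print(i,hit,s['contact_force'])
    if hit and i<len(W)-1: break
p=S()['ee_pos']; print(p)
bot.servo_line([p[0],p[1],.2],vel=.2)
q=S()['q'].copy(); q[0]=-1.0; bot.move_j(q); a=grab('top','t8'); b=grab('scene','s8'); print(S()['time'])
A_=cv2.resize(a[180:320,100:250],None,fx=2.6,fy=2.6);Bb=cv2.resize(b[80:220,330:490],None,fx=2.4,fy=2.4)
h=min(A_.shape[0],Bb.shape[0]); cv2.imwrite('pics/c8.png',np.hstack([A_[:h],Bb[:h]]))
```

```text
0 False [1.8406 0.2703 0.984 ]
1 False [-0.9157  0.3072 -0.9121]
2 False [-0.5432 -0.1486  0.634 ]
3 False [-0.8666 -0.1613 -0.3224]
4 False [0.2079 0.5013 0.1304]
5 False [-0.4077 -0.3767 -0.8755]
6 False [ 0.0458  0.2657 -0.4001]
7 False [-0.1782  0.1978  0.3907]
8 False [ 0.5539  0.0293 -0.1592]
9 False [-0.1901  0.0788  0.5361]
10 False [-1.2223  0.4375  0.6337]
11 False [ 0.7239 -0.0906 -1.5254]
12 False [ 0.1052 -0.3097 -0.1877]
13 False [ 1.0545 -0.3897  0.0203]
14 False [0.1634 0.6562 0.0301]
15 True [-3.545  -1.9223 12.8163]
[0.4147 0.2745 0.0921]
86.7667
```

View pics/c8.png

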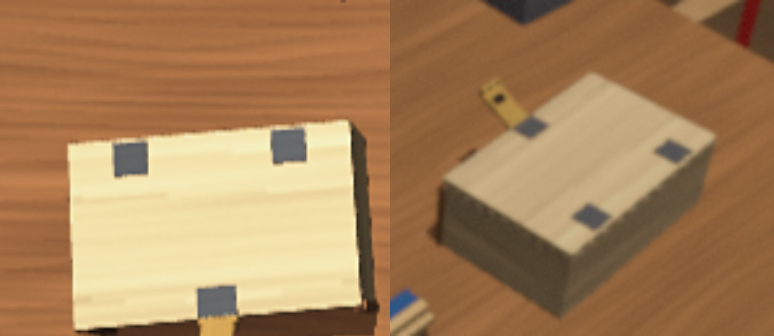

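The lid is shut: the tip stopped at z 0.092, the lid's upper face. The hasp sticks out and up at about (184,306) in the top view. I locate its centre line and the staple exactly.

Run:
```python
from h import *
a=cv2.imread('pics/t8.png'); t0=cv2.imread('pics/t3.png')
h=cv2.cvtColor(a,cv2.COLOR_BGR2HSV)
m=cv2.inRange(h,(17,130,120),(28,255,255)); mm=np.zeros_like(m); mm[300:335,165:205]=m[300:335,165:205]
inv=lambda w:rot2(-CY)@(w[:2]-CR)
for q in blobs(mm,8):
    print(q[0],q[1]); 
    for r in range(int(q[2][:,1].min()),int(q[2][:,1].max())+1):
        x=q[2][q[2][:,1]==r][:,0]
        if len(x): print(r,x.min(),x.max(),inv(onz('top',(x.mean(),r),.095)))
h=cv2.cvtColor(t0,cv2.COLOR_BGR2HSV)
m=cv2.inRange(h,(17,130,120),(28,255,255));mm=np.zeros_like(m); mm[301:312,180:196]=m[301:312,180:196]
for q in blobs(mm,3): print('staple',q[0],q[1],np.ptp(q[2],axis=0),q[2].min(0),inv(onz('top',q[0],.05)),inv(onz('top',(q[0][0],q[2][:,1].max()),.05)))
print('lid rim corners',[inv(onz('top',(100+u/2.6,180+v/2.6),.092)) for u,v in((68,143),(350,121),(358,304),(75,330))])
u=cv2.resize(a[285:335,160:210],None,fx=8,fy=8,interpolation=cv2.INTER_CUBIC);v=cv2.resize(t0[285:335,160:210],None,fx=8,fy=8,interpolation=cv2.INTER_CUBIC)
cv2.imwrite('pics/c9.png',np.hstack([u,v]))
```

```text
[182.6 311.5] 239
301 190.0 190.0 [-0.0819 -0.0146]
302 179.0 190.0 [-0.0833 -0.0031]
303 176.0 190.0 [-0.0852  0.0013]
304 176.0 189.0 [-0.0873  0.0025]
305 177.0 189.0 [-0.0897  0.0014]
306 177.0 189.0 [-0.0919  0.0015]
307 177.0 189.0 [-0.0941  0.0016]
308 177.0 189.0 [-0.0964  0.0017]
309 177.0 189.0 [-0.0986  0.0017]
310 177.0 188.0 [-0.1008  0.0029]
311 177.0 188.0 [-0.103  0.003]
312 177.0 188.0 [-0.1052  0.0031]
313 177.0 188.0 [-0.1074  0.0032]
314 177.0 188.0 [-0.1097  0.0033]
315 177.0 188.0 [-0.112   0.0018]
316 176.0 188.0 [-0.114   0.0045]
317 177.0 188.0 [-0.1165  0.0013]
318 176.0 188.0 [-0.1185  0.0047]
319 176.0 188.0 [-0.1207  0.0048]
320 176.0 188.0 [-0.1229  0.0049]
321 176.0 187.0 [-0.1251  0.0061]
322 175.0 187.0 [-0.1272  0.0073]
staple [189.3 304.7] 9 [2. 4.] [188. 302.] [-0.0879 -0.002 ] [-0.0909 -0.0019]
staple [185.2 305.6] 8 [2. 3.] [184. 304.] [-0.0893  0.0076] [-0.0925  0.0078]
lid rim corners [array([0.0804, 0.1267]), array([ 0.0815, -0.1231]), array([-0.0807, -0.1219]), array([-0.0847,  0.124 ])]
```

View pics/c9.png

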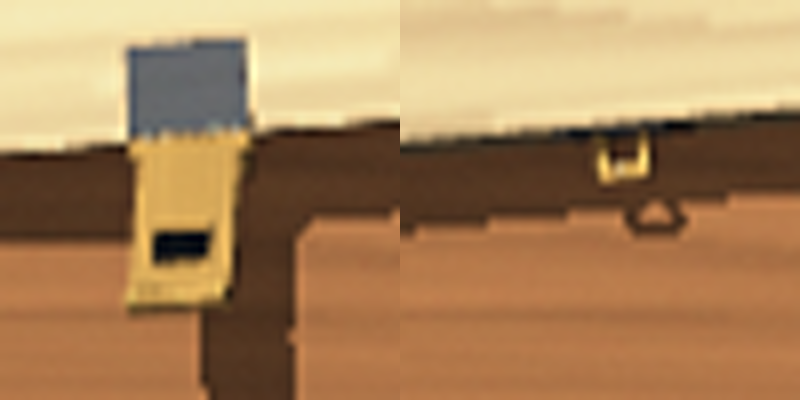

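The hasp centre line is at crate y ≈ +2 mm. Its slot is about 35 mm from the hinge, and the staple is about 12 mm wide. I press the hasp down with shut fingers, then flatten it with the fingers parted around the staple.

Run:
```python
from h import *
HY=.002
P=lambda lx,z: cw(lx,HY,z)
y=yawfix(P(-.116,.05),CY); print(y)
bot.reach(P(-.116,.16),down(y))
print(bot.servo_line(P(-.116,.05),vel=.06,until_force=12),S()['contact_force'],S()['ee_pos'])
bot.servo_line(P(-.13,.05),vel=.06)
bot.move_gripper(.2); print(S()['width'])
bot.servo_line(P(-.13,.047),vel=.05)
print(bot.servo_line(P(-.085,.047),vel=.03,until_force=12)); s=S(); print(s['contact_force'],rot2(-CY)@(s['ee_pos'][:2]-CR),s['ee_pos'][2])
bot.servo_line(P(-.15,.047),vel=.1); bot.servo_line(P(-.15,.2),vel=.2)
q=S()['q'].copy(); q[0]=-1.0; bot.move_j(q); a=grab('top','t10'); b=grab('scene','s10'); print(S()['time'])
u=cv2.resize(a[285:335,160:210],None,fx=8,fy=8,interpolation=cv2.INTER_CUBIC);v=cv2.resize(b[80:180,330:430],None,fx=4,fy=4,interpolation=cv2.INTER_CUBIC)
cv2.imwrite('pics/c10.png',np.hstack([u,v]))
```

```text
-3.0515926535897933
False [ 0.0966 -0.4894  0.3081] [0.3623 0.3266 0.0502]
0.1986874433338296
True
[-0.8599  0.4567  0.2389] [-0.0989  0.0016] 0.04625367465541321
97.4833
```

View pics/c10.png

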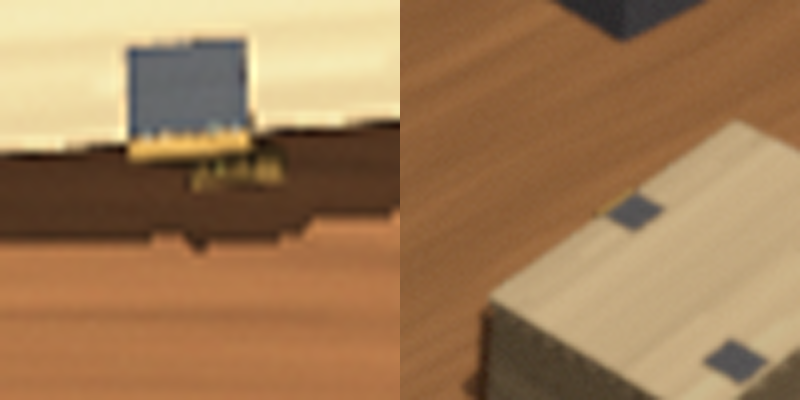

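Run:
```python
from h import *
inv=lambda w:rot2(-CY)@(w[:2]-CR)
a=cv2.imread('pics/t10.png'); h=cv2.cvtColor(a,cv2.COLOR_BGR2HSV)
for r in range(300,314): print(r,h[r,178].tolist(),h[r,190].tolist(),h[r,194].tolist(), inv(onz('top',(190,r+.5),.038)),inv(onz('top',(182,r),.088)))
```

```text
300 [103, 17, 106] [45, 5, 93] [19, 96, 216] [-0.0776 -0.0011] [-0.0779  0.005 ]
301 [53, 8, 125] [18, 133, 190] [15, 112, 84] [-0.08  -0.001] [-0.0801  0.0051]
302 [19, 98, 206] [19, 149, 239] [12, 163, 72] [-0.0823 -0.0009] [-0.0824  0.0052]
303 [19, 150, 235] [18, 156, 170] [16, 155, 56] [-0.0846 -0.0008] [-0.0847  0.0053]
304 [18, 157, 174] [18, 152, 74] [18, 152, 69] [-0.087  -0.0008] [-0.0869  0.0054]
305 [15, 153, 80] [18, 151, 103] [18, 159, 114] [-0.0893 -0.0007] [-0.0892  0.0054]
306 [12, 155, 79] [18, 155, 123] [18, 156, 149] [-0.0917 -0.0006] [-0.0914  0.0055]
307 [12, 152, 84] [18, 157, 91] [17, 156, 131] [-0.094  -0.0005] [-0.0937  0.0056]
308 [12, 151, 88] [13, 154, 71] [13, 153, 85] [-0.0963 -0.0004] [-0.0959  0.0057]
309 [13, 158, 84] [13, 152, 87] [13, 155, 87] [-0.0987 -0.0003] [-0.0982  0.0058]
310 [12, 151, 83] [12, 155, 84] [13, 156, 85] [-0.101  -0.0002] [-0.1004  0.0058]
311 [12, 154, 81] [12, 153, 85] [12, 154, 83] [-0.1034 -0.0001] [-0.1026  0.0059]
312 [12, 150, 80] [12, 151, 86] [13, 152, 84] [-0.1057 -0.    ] [-0.1049  0.006 ]
313 [12, 154, 78] [13, 152, 82] [13, 153, 80] [-0.108  0.   ] [-0.1071  0.0061]
```

The hasp hangs over the staple, but its lip is about 8 mm out from the hinge line. To be sure it is flat I press again, harder, and compare the contact depths.

Run:
```python
from h import *
HY=.002
P=lambda lx,z: cw(lx,HY,z)
bot.reach(P(-.14,.2),down(-3.0516)); bot.move_gripper(.2); bot.servo_line(P(-.14,.047),vel=.15)
inv=lambda:(rot2(-CY)@(S()['ee_pos'][:2]-CR)).round(4)
for z,f in((.047,25),(.034,25),(.047,25),(.07,12)):
    bot.servo_line(P(-.12,z),vel=.05)
    print(z,bot.servo_line(P(-.083,z),vel=.02,until_force=f),inv(),S()['contact_force']); bot.servo_line(P(-.12,z),vel=.05)
bot.servo_line(P(-.15,.07),vel=.1); bot.servo_line(P(-.15,.2),vel=.2)
q=S()['q'].copy(); q[0]=-1.0; bot.move_j(q); a=grab('top','t11'); b=grab('scene','s11'); print(S()['time'])
h=cv2.cvtColor(a,cv2.COLOR_BGR2HSV)
print([(r,int(h[r,190,2]),int(h[r,194,2])) for r in range(302,311)])
cv2.imwrite('pics/c11.png',np.hstack([cv2.resize(a[80:350],(400,169)),]*1))
cv2.imwrite('pics/c12.png',np.vstack([a[120:350,80:540],cv2.resize(b[80:420,60:520],(460,340))]))
```

```text
0.047 True [-0.0991  0.0017] [-0.8399  1.6834  0.8794]
0.034 True [-0.1043  0.0011] [-4.757   0.8166  3.4453]
0.047 True [-0.1     0.0016] [-1.4799 -0.1422  0.9881]
0.07 True [-0.0994  0.0017] [-0.3663  0.6416 -0.1157]
113.7833
[(302, 239, 72), (303, 170, 54), (304, 73, 68), (305, 103, 114), (306, 123, 148), (307, 90, 131), (308, 72, 85), (309, 86, 88), (310, 84, 85)]
```

View pics/c12.png

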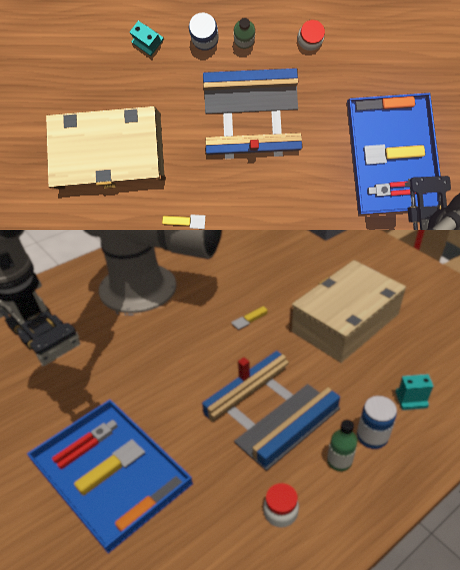

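Pressing the lip with 25 N moved nothing. The hasp's face reads the same depth at z 0.047 and 0.070 (-0.099), so it is flat. The view shows all three tools in the tray, the jaw open, the vise empty, the crate shut and the bystanders in place.

```bash
python3 -c "
from h import *
print(S()['ee_pos'],order.hand_in())"
```

```text
the job is handed in; nothing more can be done
[ 0.3131 -0.3378  0.1991] None
```

I handed the job in at about 114 s (no verdict was returned): all three tools are in the tray, the jaw is open 70 mm, both blocks are in the crate, and the lid is shut with the hasp flat over the staple.

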